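Load and lock the ointment tray

ROBOT

A 7-joint arm with a two-finger parallel gripper is mounted at the origin on the work surface. World frame = base frame: x ahead of the robot, y to its left, z up, the work surface at z = 0. Lengths are in m, angles in rad, forces in N, time in s.
With the tool pointing down it reaches from about 0.425 to 0.95 m from the base axis. Payload 4.7 kg.
Tool frame: the origin (TCP) lies between the finger pads; the fingertips stand 25 mm ahead of it and the grasp point (between the pads) lies 6 mm ahead of it; z points along the fingers, y is the line along which they close (so a half turn about z gives the same grasp; the last joint's range is limited). The gripper opens to 85 mm and grips with 20 to 120 N. Pads are 22 mm wide; open, the fingers measure 114 mm over their backs; the gripper's body (76 mm by 85 mm) begins 54 mm behind the grasp point. The pads swing forward as they close: fully open they stand 13 mm farther back than shut.
Start: joints at [1.122, 0.469, -0.049, 1.532, 0.024, 1.141, -0.082], TCP at [0.275, -0.616, 0.256] pointing down, gripper open.
Joint ranges: [-2.59, 2.59], [-0.33, 1.99], [-1.39, 1.29], [0.1, 2.45], [-1.04, 4.18], [0.21, 1.99], [-2.66, 2.66]. Speed limits (rad/s): [2.57, 2.57, 3.14, 3.14, 3.14, 3.14, 3.14].

INTERFACE

Orientations are given as a 3x3 rotation matrix whose columns are the frame's x, y, z axes.
In Python, from rig import * gives the robot as it stands. Calls block until the motion is done:
- movep(position, orientation): joint-space move of the TCP to a pose.
- move_l(position, attitude=None, feed=0.15, until_force=None): straight line of the TCP; attitude=None keeps the orientation; feed is the mean speed in m/s. With until_force (N) it stops when the force on the tool has changed by that much, and returns True; else False.
- move_joints(angles): joint-space move.
- command_gripper(opening, newtons=None): finger opening in m; newtons is the grip in N (None keeps the last); returns when the fingers have stopped.
- sleep(seconds).
- inverse_kinematics(position, orientation): joint angles nearest the present ones, or None.
- sense(): the state.
- camera(name): name is "side" or "top" or "wrist"; returns (picture, depth): 420x560x3 uint8, red, green, blue; 420x560 float32, m along the optical axis (not along the pixel's ray), 0 where there is no reading.
- camera_params(name): a dict with "K" (3x3 intrinsics, pixels), "dist" ([k1, k2, p1, p2, k3] as OpenCV has them; the pictures are not rectified), "position" and "rotation" of the camera in the world; the wrist camera has in their place "tool_from_camera" (4x4, takes a point from camera to tool coordinates, whose origin is the TCP and whose axes are the flange's). Camera axes: x right, y down, z forward; pixel columns grow to the right and rows downward; lengths in m; the calibration is good to about 2 mm. A picture is of the moment at which its call begins: read the wrist's pose just before it. camera_params takes no time and is no camera call.
A pose or a line that the arm cannot do raises Unreachable and nothing moves.
- finish_job(): hands the job in; it is judged then, once.
The state is a dict: "time_s": time; "joint_pos": joint angles; "qd": joint speeds; "joint_efforts": joint torques, N m; "position": TCP position; "tcp_rot": TCP orientation; "wrist_force": force on the tool from outside, world axes, zero at the start; "ft_torque": the same for the moment, N m; "finger_gap": finger opening in m; "gripper_force": force on a finger pad.
Only numpy, scipy, OpenCV 4.12 (cv2) and the standard library are available. Lean on these libraries where they do the work, as an engineer would, in place of code of your own. Each camera call takes 0.05 s, during which the arm holds its last target. There are 200 camera calls.

TASK

Lift every ointment pot out of the blue bin and stand each upright in a pocket of its own in the cream rack; only then put the orange-handled square key into the recess of the blue knob and turn it clockwise until the retaining bar is fully home over the pots, moving knob and bar with the key only, never with the gripper. After that knock the red locking pin fully down with the mallet (nothing else may touch the pin), and leave the key standing in its grey holder and the mallet standing on its face on the black mat, without disturbing the sanitiser bottle, the steel bowl or the tape roll.

Things in the scene. Friction and masses are not known exactly. Their poses are not given: they have to be found in the camera images.
- rack: Cream rack fixed to the counter: base 80 x 330 mm, 6 mm thick, one row of four pockets along its y axis. Origin: centre of its underside; z up. At y = +130 mm a pillar with the knob and retaining bar, at y = -130 mm the aluminium bracket with the locking pin: 34 mm wide (x), post at y = -162 to -150 mm, overhang y = -158 to -118 mm, top 86 mm above the counter
- pocket0 (a point): Centre of the floor of pocket 0 of the rack (rack y = +75 mm, 6 mm above the counter). Inside 46 x 46 mm, walls 4 mm thick (shared between neighbours) and 12 mm high above this floor; axes as the rack's
- pocket1 (a point): Centre of the floor of pocket 1 of the rack (rack y = +25 mm, 6 mm above the counter). Inside 46 x 46 mm, walls 4 mm thick (shared between neighbours) and 12 mm high above this floor; axes as the rack's
- pocket2 (a point): Centre of the floor of pocket 2 of the rack (rack y = -25 mm, 6 mm above the counter). Inside 46 x 46 mm, walls 4 mm thick (shared between neighbours) and 12 mm high above this floor; axes as the rack's
- pocket3 (a point): Centre of the floor of pocket 3 of the rack (rack y = -75 mm, 6 mm above the counter). Inside 46 x 46 mm, walls 4 mm thick (shared between neighbours) and 12 mm high above this floor; axes as the rack's
- pot0: White ointment pot with a green lid, a plain closed cylinder 40 mm across and 50 mm tall, 70 g, with a heavy base. Origin: centre of its underside, z up through the lid. May be absent
- pot1: White ointment pot with a green lid, a plain closed cylinder 40 mm across and 50 mm tall, 70 g, with a heavy base. Origin: centre of its underside, z up through the lid. May be absent
- pot2: White ointment pot with a green lid, a plain closed cylinder 40 mm across and 50 mm tall, 70 g, with a heavy base. Origin: centre of its underside, z up through the lid. May be absent
- pot3: White ointment pot with a green lid, a plain closed cylinder 40 mm across and 50 mm tall, 70 g, with a heavy base. Origin: centre of its underside, z up through the lid. May be absent
- bin: Blue open stock bin 170 x 170 mm, 30 mm high, walls and floor 4 mm thick, fixed to the counter; the pots stand in it. Origin: centre of its underside, axes square to its walls
- latch (a joint): Turn of the blue knob with its retaining bar, rad: 0 = bar swung fully open (to the rack's +x side), 1.31 = fully home at its stop, bar lying over the row of pots, its end under the pin bracket. Grows as the knob turns clockwise seen from above. Stays where it is left; takes about 0.06 N m. Starts between 0 and 0.2
- latch_bar (a point): Blue captive knob, 48 mm across, on the rack's pillar, with the flat retaining bar (24 mm wide, 7 mm thick) reaching to 260 mm from the knob's axis. This point is on that axis at the bar's underside, 62 mm above the counter (6 mm above the lids of seated pots); z up, x along the bar. Knob top 92 mm above the counter
- recess (a point): Centre of the mouth of the square recess in the knob's top face, 92 mm above the counter. Recess 13.6 x 13.6 mm, 18 mm deep, straight sides, flat floor. z up; x points along the bar and square to one pair of its sides
- key: Square-drive key with flat orange T-handle, 120 g. Origin: centre of the lower tip, z up to the handle. Lowest 6 mm: blunt cone, 7 mm across at the tip; 6 to 77 mm: steel square 12 x 12 mm, faces square to x and y; it fits the recess when its x lies along or square to the recess's x, and then has 8 degrees of turning play each way. Handle 70 mm along x, 14 mm thick (y), 75 to 101 mm above the tip
- holder: Grey key holder block 50 x 50 x 40 mm fixed to the counter, with one round hole 19 mm across and 30 mm deep in the middle of its top, 3 mm chamfer. Origin: centre of its underside. The key stands in it with its tip 10 mm above this origin
- mallet: Mallet standing on one face of its head: head a cylinder 44 mm across, 56 mm tall, white nylon faces; pale wooden handle 16 mm wide (y), 20 mm tall, its centre line 28 mm above the lower face, running along -x from 22 to 130 mm from the head's axis. 250 g, balances 15 to 25 mm from that axis towards the handle. Origin: centre of the head's lower face; z up
- mat: Black rubber tool mat 240 x 140 mm, 3 mm thick, fixed to the counter. Origin: centre of its underside, x along its length
- pin (a joint): Travel of the sprung locking pin, m: 0 = up, 0.010 = fully down, where its red head sits just above the bracket. A push of about 4 to 6 N moves it down; friction then keeps it where it is driven
- pin_head (a point): Red head of the locking pin, 18 mm across and 7 mm tall, over the end bracket of the rack; this point at its underside, z up, 99 mm above the counter when up
- pin_top (a point): Centre of the top of the pin's red head, 106 mm above the counter when up
- sanitiser: Bystander: hand-sanitiser bottle 60 mm across, 150 mm tall; origin under its centre
- steel_bowl: Bystander: steel bowl 110 mm across, 45 mm tall; origin under its centre
- tape_roll: Bystander: roll of paper tape 80 mm across, 25 mm tall, lying flat; origin under its centre

How it is judged:
By the outcome, as a careful person would: the job done as asked, in the order asked, and still so for the second after the job is handed in, with the robot touching nothing.
Of pot0, pot1, pot2, pot3 only 2 to 4 are there at a start; the rules pass over those that are not, and their reading is None.
At some moment in a run one of pot0, pot1, pot2, pot3 may be knocked a few centimetres aside while the robot is not near it.
It also fails if it takes over 210 s, if anything falls off the work surface, if the arm or the gripper's body presses on something with over 40 N, if the wrist force passes 120 N, or if a joint passes its speed limit or range.

## Working session

There is one attempt and no reset: what is moved stays moved. The work goes in short steps, each a Python script; the robot and the scene stay as the last script left them, time stands still between calls to the robot, and variables do not carry over. Pictures are saved under pics/ and viewed, at most 17 in all, crops included, and the job is handed in when it is done.

```bash
mkdir -p pics; ls; python3 - <<'E'
from rig import *
import cv2, numpy as np
s=sense();print(s['time_s'],s['position'],s['tcp_rot'])
for n in ['top','side']:
    p=camera_params(n);print(n,p)
    im,d=camera(n);cv2.imwrite(f'pics/{n}0.png',im[:,:,::-1]);np.save(f'pics/{n}0d.npy',d)
print(camera_params('wrist'))
E
```

```text
pics
0.0 [ 0.27490295 -0.61591505  0.25524679] [[ 9.13176829e-01  4.07562718e-01 -8.42394592e-04]
 [ 4.07563585e-01 -9.13175134e-01  1.76013169e-03]
 [-5.18897408e-05 -1.95064083e-03 -9.99998096e-01]]
top {'K': array([[419.67585692,   0.        , 280.09562041],
       [  0.        , 419.67585692, 205.18919771],
       [  0.        ,   0.        ,   1.        ]]), 'dist': array([-0.02455725,  0.        ,  0.        ,  0.        ,  0.        ]), 'position': array([0.40889027, 0.01916655, 1.15881568]), 'rotation': array([[ 0.01682153, -0.9948938 ,  0.09951564],
       [-0.99985636, -0.01653171,  0.00373635],
       [-0.00207211, -0.0995642 , -0.99502898]])}
side {'K': array([[392.73007608,   0.        , 277.39560897],
       [  0.        , 392.73007608, 213.49804021],
       [  0.        ,   0.        ,   1.        ]]), 'dist': array([0.00215557, 0.        , 0.        , 0.        , 0.        ]), 'position': array([0.45068415, 0.57306488, 0.71663067]), 'rotation': array([[-0.99471333, -0.07797144,  0.06682694],
       [-0.10263971,  0.73438435, -0.67092824],
       [ 0.00323658, -0.67424037, -0.73850488]])}
{'K': array([[296.32673492,   0.        , 282.50244388],
       [  0.        , 296.32673492, 211.30545728],
       [  0.        ,   0.        ,   1.        ]]), 'dist': array([-0.04746115,  0.        ,  0.        ,  0.        ,  0.        ]), 'tool_from_camera': array([[ 3.42461903e-04, -9.59512029e-01, -2.81667445e-01,
         7.22381083e-02],
       [ 9.99999555e-01,  8.08764613e-05,  9.40328096e-04,
         3.58289415e-04],
       [-8.79475853e-04, -2.81667642e-01,  9.59511629e-01,
        -1.17773298e-01],
       [ 0.00000000e+00,  0.00000000e+00,  0.00000000e+00,
         1.00000000e+00]])}
```

View pics/top0.png

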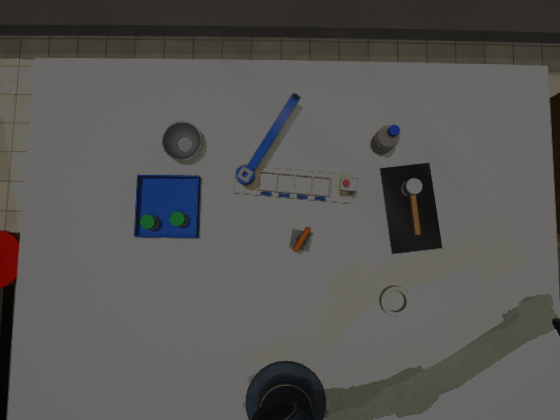

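View pics/side0.png

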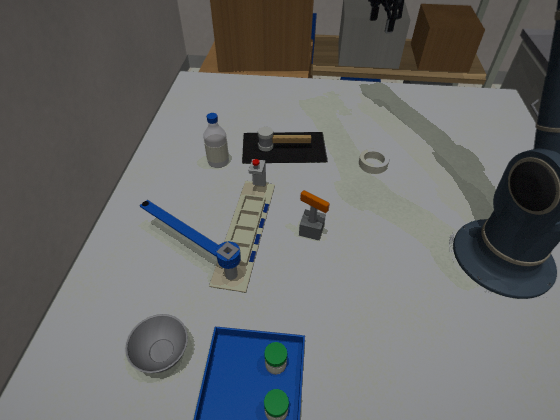

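The top picture shows two green-lidded pots (148,221) and (178,218) in the bin, the knob (246,174), the open bar ending at (295,97), the pin (347,183), the key (302,239) in its holder and the mallet head (413,187) with its handle ending at (417,233). The side view agrees.

```bash
cat > h.py <<'E'
from rig import *
import cv2, numpy as np
def cam(n, save=None):
    s=sense(); p=camera_params(n); im,d=camera(n)
    if n=='wrist':
        T=p['tool_from_camera']; R=s['tcp_rot']@T[:3,:3]; t=s['position']+s['tcp_rot']@T[:3,3]
    else: R,t=p['rotation'],p['position']
    if save: cv2.imwrite(f'pics/{save}.png',im[:,:,::-1])
    return dict(im=im,d=d,R=np.array(R),t=np.array(t),K=p['K'],dist=p['dist'])
def rays(c,uv):
    uv=np.asarray(uv,float).reshape(-1,1,2)
    x=cv2.undistortPoints(uv,c['K'],c['dist'])[:,0]
    return np.c_[x,np.ones(len(x))]@c['R'].T      # scaled: depth 1
def at_z(c,uv,z):
    r=rays(c,uv); return c['t']+r*((z-c['t'][2])/r[:,2])[:,None]
def cloud(c):
    h,w=c['d'].shape; v,u=np.mgrid[:h,:w]
    P=c['t']+rays(c,np.c_[u.ravel(),v.ravel()])*c['d'].reshape(-1,1)
    return P.reshape(h,w,3)
def hsv(c): return cv2.cvtColor(c['im'],cv2.COLOR_RGB2HSV)
def mask(c,color):
    H=hsv(c); h,s,v=[H[...,i].astype(int) for i in range(3)]
    return {'green':(abs(h-62)<15)&(s>120)&(v>60),'blue':(abs(h-112)<14)&(s>130)&(v>50),
     'red':((h<6)|(h>172))&(s>130)&(v>70),'orange':(h>=5)&(h<16)&(s>170)&(v>90)}[color]
def down(yaw):   # tool z down, tool x at yaw
    c,s=np.cos(yaw),np.sin(yaw); return np.array([[c,s,0],[s,-c,0],[0,0,-1.]])
E
python3 - <<'E'
from h import *
np.set_printoptions(precision=4,suppress=True)
for n in ['top','side']:
    c=cam(n);P=cloud(c);ok=c['d']>0
    for col,zr in [('green',(.03,.08)),('blue',(.015,.15)),('red',(.08,.14)),('orange',(.06,.16))]:
        m=mask(c,col)&ok&(P[...,2]>zr[0])&(P[...,2]<zr[1])&(abs(P[...,1])<.6)&(P[...,0]>.2)
        k,L,st,ce=cv2.connectedComponentsWithStats(m.astype(np.uint8))
        for i in range(1,k):
            if st[i,4]<12: continue
            Q=P[L==i];r=cv2.minAreaRect(Q[:,:2].astype(np.float32)*1000)
            print(n,col,st[i,4],ce[i],'mean',Q.mean(0),'zmax',np.percentile(Q[:,2],95),'rect',r)
    np.save(f'pics/{n}P.npy',P)
    z=P[...,2]
    # generic object blobs
    m=(z>.008)&(z<.2)&ok&(abs(P[...,1])<.6)&(P[...,0]>.25)&(P[...,0]<1)
    k,L,st,ce=cv2.connectedComponentsWithStats(m.astype(np.uint8))
    for i in range(1,k):
        if st[i,4]<40: continue
        Q=P[L==i];print(n,'blob',st[i,4],ce[i],Q.mean(0),'zmax',np.percentile(Q[:,2],97),cv2.minAreaRect(Q[:,:2].astype(np.float32)*1000))
E
```

```text
top green 159 [176.8176 218.3774] mean [0.4799 0.2959 0.0529] zmax 0.05655555266420078 rect ((479.5960998535156, 295.622314453125), (35.62525939941406, 36.650169372558594), 34.50587463378906)
top green 161 [146.9876 221.4099] mean [0.4705 0.3748 0.053 ] zmax 0.056042084213033805 rect ((469.95220947265625, 375.0106506347656), (35.233070373535156, 36.570186614990234), 26.413761138916016)
top blue 646 [270.9907 134.9272] mean [0.7055 0.0504 0.0686] zmax 0.07233430742629393 rect ((713.3818359375, 45.96286392211914), (23.78313636779785, 240.31271362304688), 59.85342025756836)
top blue 72 [393.9861 129.9444] mean [ 0.7014 -0.2552  0.1479] zmax 0.14974338291500616 rect ((701.4857177734375, -255.3307647705078), (23.423259735107422, 24.887950897216797), 70.65369415283203)
top blue 17 [238.2353 170.1765] mean [0.605  0.1329 0.0895] zmax 0.0915284061929845 rect ((605.002197265625, 133.31239318847656), (5.629790782928467, 22.055221557617188), 54.14175796508789)
top blue 14 [244.7857 174.3571] mean [0.5973 0.1172 0.0722] zmax 0.07558704960623006 rect ((597.2554931640625, 117.22911071777344), (7.3
[... 5541 characters left out ...]
 [0.7017 0.2859 0.0273] zmax 0.04675179029369678 ((694.0711669921875, 292.86273193359375), (108.96916198730469, 108.08148956298828), 80.34664154052734)
side blob 1280 [247.468 355.943] [0.5309 0.2911 0.0243] zmax 0.032437700578189364 ((516.6675415039062, 326.1736145019531), (170.2662811279297, 160.3235626220703), 0.04255241900682449)
side blob 595 [275.4218 357.2269] [0.4801 0.3001 0.0473] zmax 0.05671905934247955 ((480.3540954589844, 295.4012145996094), (39.01099395751953, 38.83794403076172), 53.55927276611328)
side blob 652 [276.0245 404.4448] [0.4709 0.3771 0.0507] zmax 0.056666336497744184 ((471.2697448730469, 374.0062255859375), (38.40397644042969, 39.54704666137695), 6.355424404144287)
```

```bash
python3 - <<'E'
from h import *
np.set_printoptions(precision=3,suppress=True)
D=np.deg2rad
for nm,p,ys in [('pots',(.48,.33,.06),(-94,86)),('rack',(.58,-.01,.06),(-94,86)),('knob',(.593,.116,.16),(-30,-110,150,70)),('key',(.43,-.031,.1),(-30,150)),('mallet',(.5,-.335,.03),(0,5,180)),('pin',(.54,-.14,.13),(0,180))]:
    for y in ys: print(nm,y,inverse_kinematics(p,down(D(y))))
movep([.49,.33,.25],down(D(-94)))
c=cam('wrist','w_pots')
P=cloud(c);m=mask(c,'green')
k,L,st,ce=cv2.connectedComponentsWithStats(m.astype(np.uint8))
for i in range(1,k):
    if st[i,4]>100:
        ys,xs=np.where(L==i);(u,v),r=cv2.minEnclosingCircle(np.c_[xs,ys].astype(np.float32))
        Q=P[L==i];Q=Q[Q[:,2]>Q[:,2].max()-.006]
        print(st[i,4],(u,v),r,at_z(c,[ce[i]],.054),np.median(Q,0),cv2.minEnclosingCircle(Q[:,:2].astype(np.float32)*1000))
print(sense()['time_s'],sense()['position'])
E
```

```text
pots -94 [ 0.11   0.928 -1.186  1.875  0.994  1.086  1.583]
pots 86 [-0.056  0.737 -0.868  1.883  0.732  0.875 -1.366]
rack -94 [ 0.731  0.925 -1.186  1.88   0.993  1.083  2.201]
rack 86 [ 0.346  0.62  -0.54   1.901  0.456  0.745 -0.524]
knob -30 [-0.001  0.477 -0.351  1.789  0.201  0.91  -2.534]
knob -110 [ 0.512  0.77  -1.18   1.761  0.776  1.164  1.883]
knob 150 [ 0.304  0.581 -0.792  1.771  0.484  0.995  0.369]
knob 70 [ 0.212  0.537 -0.651  1.777  0.388  0.959 -0.948]
key -30 [ 0.207  0.319 -0.273  2.226  0.147  0.613 -2.267]
key 150 [ 0.569  0.391 -0.707  2.207  0.409  0.672  0.621]
mallet 0 [ 0.553  0.625 -0.045  1.881  0.044  0.636 -1.089]
mallet 5 [ 0.565  0.626 -0.061  1.881  0.06   0.637 -1.016]
mallet 180 [ 0.948  0.709 -0.593  1.857  0.563  0.749  1.613]
pin 0 [ 0.346  0.435 -0.215  1.927  0.127  0.792 -1.509]
pin 180 [ 0.708  0.523 -0.699  1.907  0.435  0.868  1.358]
1004 (289.16534423828125, 160.39682006835938) 18.083454132080078 [[0.482 0.294 0.054]] [0.486 0.258 0.368] ((486.1076965332031, 257.6650390625), 9.999999747378752e-05)
883 (301.7882080078125, 230.38209533691406) 17.029447555541992 [[0.473 0.373 0.054]] [0.486 0.258 0.368] ((486.1076965332031, 257.6650390625), 9.999999747378752e-05)
3.6333 [0.491 0.329 0.25 ]
```

View pics/w_pots.png

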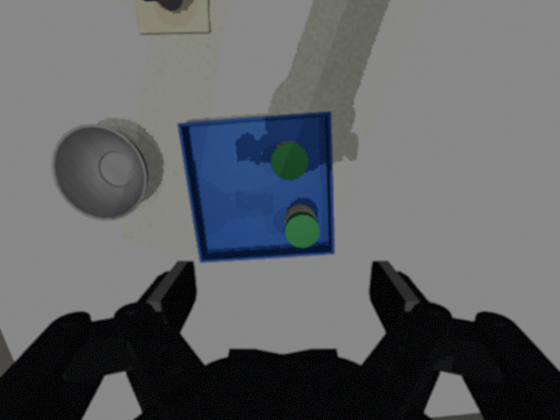

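The two lids are at (289,160) and (302,230), agreeing with the fixed cameras to within 2 mm. Next comes a look at the rack from above.

```bash
python3 - <<'E'
from h import *
np.set_printoptions(precision=4,suppress=True)
movep([.56,.02,.27],down(np.deg2rad(86)))
c=cam('wrist','w_rack')
P=cloud(c);np.savez('pics/w_rack.npz',**c)
for col,z in [('red',.106),('orange',.111),('blue',.092)]:
    m=mask(c,col)
    k,L,st,ce=cv2.connectedComponentsWithStats(m.astype(np.uint8))
    for i in range(1,k):
        if st[i,4]>60: 
            Q=P[(L==i)&(c['d']>0)]
            print(col,st[i,4],ce[i],at_z(c,[ce[i]],z),np.median(Q,0) if len(Q) else 0)
print(sense()['time_s'],(c['d']>0).mean())
E
```

```text
red 145 [306.6897 337.6276] [[ 0.5774 -0.1429  0.106 ]] [ 0.5774 -0.1424  0.1064]
orange 364 [149.5797 252.467 ] [[ 0.421  -0.0238  0.111 ]] [ 0.4206 -0.024   0.1107]
blue 155 [323.9161  77.8129] [[0.6068 0.1314 0.092 ]] [0.607  0.1321 0.0913]
blue 350 [299.6971 102.3486] [[0.5832 0.1112 0.092 ]] [0.5822 0.1065 0.0913]
blue 138 [313.6304  97.7826] [[0.5965 0.1144 0.092 ]] [0.5985 0.1158 0.0744]
blue 4369 [413.7542 155.6441] [[0.6941 0.0541 0.092 ]] [0.7029 0.0518 0.0693]
blue 117 [278.7863 148.7949] [[0.5604 0.0693 0.092 ]] [0.5589 0.0625 0.0068]
blue 120 [278.5 187.5] [[0.5573 0.0307 0.092 ]] [0.555  0.0131 0.0071]
blue 85 [278.1059 257.1412] [[ 0.5514 -0.0464  0.092 ]] [ 0.5474 -0.0859  0.007 ]
5.625 0.9960204081632653
```

View pics/w_rack.png

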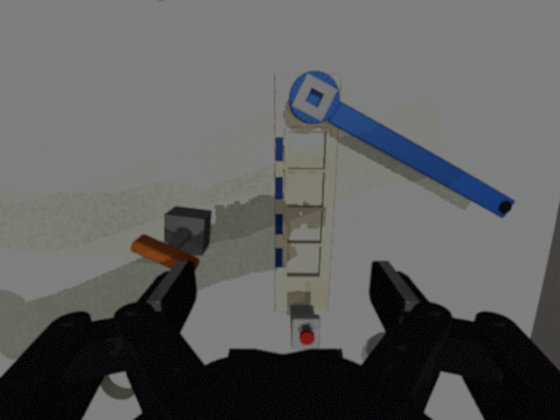

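```bash
python3 - <<'E'
from h import *
np.set_printoptions(precision=4,suppress=True)
def an(c,nm):
    P=cloud(c);z=P[...,2];x=P[...,0];y=P[...,1]
    m=(z>.084)&(z<.1)&(np.hypot(x-.594,y-.117)<.04); Q=P[m]
    print(nm,'knob',m.sum(),cv2.minEnclosingCircle(Q[:,:2].astype(np.float32)*1000))
    m=(z>.013)&(z<.022)&(abs(x-.584)<.045)&(y<.1)&(y>-.13);Q=P[m]
    print(' walls',m.sum(),cv2.minAreaRect(Q[:,:2].astype(np.float32)*1000), np.percentile(Q,[1,50,99],0).ravel())
    m=mask(c,'blue')&(z>.06)&(z<.078)&(x>.63)&(x<.85);Q=P[m][:,:2]
    mu=Q.mean(0);w,V=np.linalg.eigh(np.cov(Q.T));print(' bar',mu,V[:,1]*np.sign(V[0,1]),np.rad2deg(np.arctan2(*(V[:,1]*np.sign(V[0,1]))[::-1])))
    m=(z>.1)&(z<.115)&(np.hypot(x-.576,y+.142)<.02);Q=P[m];print(' pin',m.sum(),cv2.minEnclosingCircle(Q[:,:2].astype(np.float32)*1000))
    m=mask(c,'orange')&(z>.104)&(z<.118)&(np.hypot(x-.43,y+.03)<.06);Q=P[m];print(' key',m.sum(),cv2.minAreaRect(Q[:,:2].astype(np.float32)*1000))
    m=(z>.034)&(z<.047)&(np.hypot(x-.43,y+.03)<.06);Q=P[m];print(' holder',m.sum(),cv2.minAreaRect(Q[:,:2].astype(np.float32)*1000))
an(dict(np.load('pics/w_rack.npz')),'w')
an(cam('side'),'side');an(cam('top'),'top')
w=dict(np.load('pics/w_rack.npz'))
im=cv2.resize(w['im'][60:360,120:360],None,fx=2.5,fy=2,interpolation=cv2.INTER_CUBIC)
# outline corners by eye: pocket separators
print(at_z(w,[[284,128],[326,128],[284,274.5],[320,273.5],[275,75],[342,75],[275,310],[329,308]],.018))
E
```

```text
w knob 1925 ((597.2500610351562, 115.19229125976562), 24.270620346069336)
 walls 1728 ((587.4014282226562, -15.120964050292969), (204.98927307128906, 54.334716796875), 85.6732177734375) [ 0.5552 -0.1169  0.0133  0.5892 -0.014   0.0182  0.62    0.0877  0.02  ]
 bar [0.7158 0.0445] [ 0.8593 -0.5114] -30.756777642147846
 pin 192 ((577.658447265625, -143.75160217285156), 9.02087116241455)
 key 362 ((421.1167297363281, -25.41566276550293), (11.837538719177246, 40.33745193481445), 59.77446746826172)
 holder 1204 ((431.5425109863281, -32.99343490600586), (51.43524932861328, 50.288089752197266), 78.77616882324219)
side knob 404 ((595.2679443359375, 114.77213287353516), 24.70414161682129)
 walls 486 ((585.5443115234375, -14.650932312011719), (206.8701629638672, 54.80121612548828), 85.51448059082031) [ 0.5529 -0.1172  0.0132  0.5781 -0.0163  0.0183  0.6143  0.0875  0.0214]
 bar [0.717  0.0446] [ 0.8588 -0.5123] -30.81507123575453
 pin 44 ((574.8344116210938, -144.8971405029297), 9.6723051071167)
 key 160 ((430.11669921875, -30.290634155273438), (12.294228553771973, 67.89337921142578), 59.23170471191406)
 holder 345 ((429.9818115234375, -32.96527862548828), (52.57661819458008, 50.068599700927734), 78.82437133789062)
top knob 247 ((594.0850830078125, 114.65666198730469), 24.123462677001953)
 walls 85 ((584.4990234375, -14.595367431640625), (203.97067260742188, 53.396942138671875), 85.9864273071289) [ 0.5528 -0.1179  0.0138  0.5811 -0.0962  0.0168  0.6088  0.0879  0.0203]
 bar [0.7831 0.0054] [ 0.8285 -0.56  ] -34.05548421582354
 pin 38 ((574.291748046875, -144.082275390625), 8.676587104797363)
 key 0 ((0.0, 0.0), (0.0, 0.0), 0.0)
 holder 0 ((0.0, 0.0), (0.0, 0.0), 0.0)
[[ 0.5672  0.0879  0.018 ]
 [ 0.6177  0.0845  0.018 ]
 [ 0.5541 -0.108   0.018 ]
 [ 0.6042 -0.1099  0.018 ]
 [ 0.5608  0.148   0.018 ]
 [ 0.6382  0.143   0.018 ]
 [ 0.5373 -0.1646  0.018 ]
 [ 0.6156 -0.1667  0.018 ]]
```

Rack centre is (0.5858, -0.0148) with yaw -4.3°. The knob and pin positions agree with that, and the latch reads about 0.2 rad. Now I'll move the first pot, centring it by gripping it on two axes.

```bash
cat >> h.py <<'E'
YR=np.deg2rad(-4.3); RC=np.array([.5858,-.0148])
ry=np.array([-np.sin(YR),np.cos(YR)]); rx=np.array([np.cos(YR),np.sin(YR)])
def rackp(x,y): return RC+x*rx+y*ry
Y86=np.deg2rad(85.7)
def pot(xy,pk,z=.061):
    x,y=xy
    command_gripper(.062,25)
    movep([x,y,.14],down(YR)); move_l([x,y,z],feed=.12); command_gripper(.03,20); print('gap1',sense()['finger_gap'])
    command_gripper(.062); move_l([x,y,.10],feed=.2); movep([x,y,.10],down(Y86)); move_l([x,y,z],feed=.12)
    command_gripper(.03,40); print('gap2',sense()['finger_gap'],sense()['gripper_force'])
    move_l([x,y,.15],feed=.2); px,py=rackp(0,[.075,.025,-.025,-.075][pk])
    movep([px,py,.15],down(Y86)); move_l([px,py,.085],feed=.2)
    hit=move_l([px,py,z+.002+.001],feed=.04,until_force=6)
    s=sense();print('hit',hit,s['position'],s['wrist_force'],s['time_s']); return hit
E
python3 - <<'E'
from h import *
np.set_printoptions(precision=4,suppress=True)
print(inverse_kinematics([.4807,.295,.061],down(YR)),inverse_kinematics([.4715,.374,.061],down(YR)))
h=pot((.4807,.295),2)
c=cam('wrist');cv2.imwrite('pics/w_place.png',c['im'][:,:,::-1]); c=cam('side','s_place')
E
```

```text
[-0.4301  0.5485 -0.255   1.9512  0.214   0.6676 -2.4639] [-0.543   0.5954 -0.2673  1.86    0.2277  0.7158 -2.5849]
gap1 0.039364293701475234
gap2 0.03844735900095403 40.326805114746094
hit True [ 0.5847 -0.0382  0.0681] [-0.9063  3.204   0.1997] 14.575
```

```bash
python3 - <<'E'
from h import *
im=cv2.imread('pics/s_place.png');w=cv2.imread('pics/w_place.png')
a=cv2.resize(im[140:300,180:340],(400,400),interpolation=cv2.INTER_CUBIC)
b=cv2.resize(w[180:400,170:390],(400,400),interpolation=cv2.INTER_CUBIC)
cv2.imwrite('pics/place_c.png',np.hstack([a,b]))
E
```

```text
(no output)
```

View pics/place_c.png

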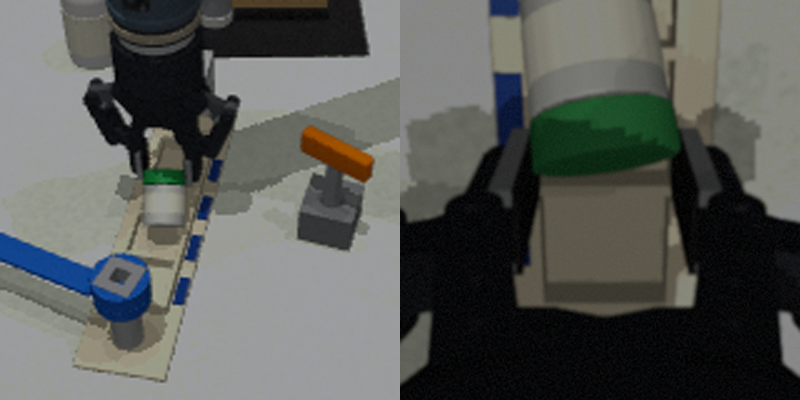

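The pot has tilted in the grip: its base points toward +y and its lid is at the pads. I'll lift it, check whether the bar was disturbed, and measure the tilt.

```bash
python3 - <<'E'
from h import *
np.set_printoptions(precision=4,suppress=True)
p=sense()['position']; move_l([p[0],p[1],.17],feed=.1)
c=cam('side','s_lift');P=cloud(c);x,y,z=P[...,0],P[...,1],P[...,2]
m=mask(c,'blue')&(z>.06)&(z<.078)&(x>.63)&(x<.85);Q=P[m][:,:2]
mu=Q.mean(0);w,V=np.linalg.eigh(np.cov(Q.T));print(' bar',mu,np.rad2deg(np.arctan(V[1,1]/V[0,1])))
w=cam('wrist','w_lift'); s=sense(); print(s['finger_gap'],s['gripper_force'],s['position'],s['wrist_force'])
P=cloud(w)
m=mask(w,'green');print('lid',np.median(P[m],0), m.sum())
a=cv2.resize(c['im'][120:280,180:340],(400,400),interpolation=cv2.INTER_CUBIC)
b=cv2.resize(w['im'][160:400,160:400],(400,400),interpolation=cv2.INTER_CUBIC)
cv2.imwrite('pics/lift_c.png',np.hstack([a,b])[...,::-1])
E
```

```text
bar [0.7279 0.0702] -19.33928562724231
0.03794598519729717 39.754799008369446 [ 0.5842 -0.0381  0.1692] [-0.1406  0.8139 -0.4177]
lid [ 0.5905 -0.0154  0.167 ] 1266
```

View pics/lift_c.png

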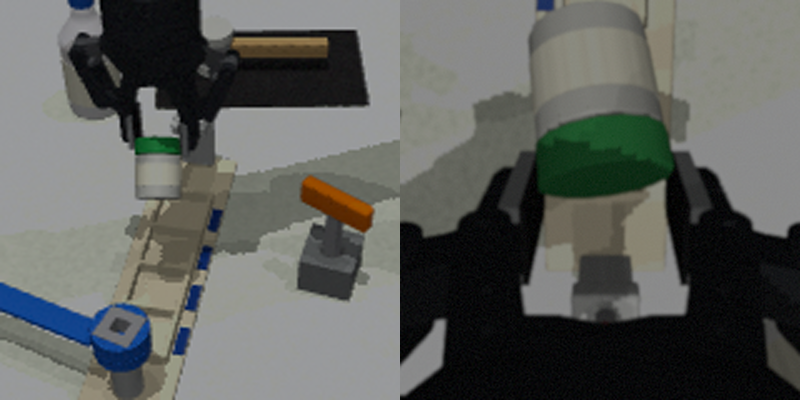

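The pot clipped the knob or bar in transit: the bar went from -31° to -19° (fully open) and the pot tilted. I need higher transits from here. I'll measure the tilt, then tilt the tool so the pot stands upright on free counter, and regrasp it.

```bash
python3 - <<'E'
from h import *
from scipy.spatial.transform import Rotation as Ro
np.set_printoptions(precision=4,suppress=True)
s=sense();t=s['position'];print(t)
for n in ['side','wrist']:
    c=cam(n);P=cloud(c);x,y,z=P[...,0],P[...,1],P[...,2]
    H=hsv(c)
    m=(abs(x-t[0])<.006)&(abs(y-t[1]-.015)<.055)&(z>.09)&(z<.2)&(c['d']>0)&(c['im'].sum(2)>120)
    Q=P[m];g=mask(c,'green')[m]
    print(n,m.sum(),'green y',np.percentile(Q[g],[5,95],0)[:,1:].ravel() if g.any() else 0)
    W=Q[~g];W=W[np.argsort(W[:,1])];print(W[::max(1,len(W)//25),1:])
for th in (30,40,50,60):
    for sg in (1,-1):
        R=Ro.from_euler('x',sg*th,degrees=True).as_matrix()@down(Y86)
        print(th,sg,R[:,2],inverse_kinematics([.47,.10,.08],R) )
E
```

```text
[ 0.5842 -0.0381  0.1692]
side 134 green y [-0.0187  0.1652 -0.0114  0.1722]
[[-0.0201  0.1563]
 [-0.0124  0.1633]
 [-0.0101  0.1623]
 [-0.0076  0.1645]
 [-0.0064  0.1628]
 [-0.0054  0.1607]
 [-0.004   0.159 ]
 [-0.0033  0.1603]
 [-0.0026  0.1607]
 [-0.002   0.1554]
 [-0.0006  0.1539]
 [ 0.0004  0.1547]
 [ 0.0009  0.1558]
 [ 0.0018  0.125 ]
 [ 0.0031  0.1254]
 [ 0.0043  0.1507]
 [ 0.0045  0.1267]
 [ 0.0057  0.1523]
 [ 0.006   0.152 ]
 [ 0.0069  0.1478]
 [ 0.008   0.1449]
 [ 0.0098  0.15  ]
 [ 0.0113  0.1457]
 [ 0.0118  0.1431]
 [ 0.0126  0.1409]
 [ 0.0144  0.1433]
 [ 0.016   0.1422]]
wrist 2298 green y [-0.0169  0.1655 -0.0112  0.1711]
[[-0.0462  0.144 ]
 [-0.0112  0.1624]
 [-0.0099  0.1629]
 [-0.0089  0.1638]
 [-0.0079  0.1614]
 [-0.007   0.1605]
 [-0.0059  0.1598]
 [-0.0048  0.1597]
 [-0.0037  0.1575]
 [-0.0026  0.159 ]
 [-0.0016  0.1567]
 [-0.0005  0.157 ]
 [ 0.0006  0.1549]
 [ 0.0017  0.1543]
 [ 0.0028  0.1526]
 [ 0.004   0.1521]
 [ 0.0052  0.1505]
 [ 0.0063  0.1512]
 [ 0.0075  0.1478]
 [ 0.0086  0.1482]
 [ 0.0097  0.1459]
 [ 0.011   0.1433]
 [ 0.0123  0.1434]
 [ 0.0136  0.1415]
 [ 0.0149  0.1412]
 [ 0.0162  0.14  ]]
30 1 [ 0.     0.5   -0.866] [ 0.7492  0.6877 -0.977   2.1412  0.0659  0.5188 -0.2204]
30 -1 [ 0.    -0.5   -0.866] [-0.1702  0.5765 -0.4923  2.0324  0.7744  1.102  -1.2536]
40 1 [ 0.      0.6428 -0.766 ] [ 0.8646  0.8034 -1.0401  2.1374 -0.0575  0.5189 -0.0286]
40 -1 [ 0.     -0.6428 -0.766 ] [-0.2695  0.6396 -0.4524  1.9976  0.8238  1.2534 -1.3367]
50 1 [ 0.      0.766  -0.6428] [ 0.9495  0.9278 -1.0765  2.127  -0.1705  0.5417  0.1503]
50 -1 [ 0.     -0.766  -0.6428] [-0.3433  0.7148 -0.4282  1.9608  0.864   1.4076 -1.4059]
60 1 [ 0.     0.866 -0.5  ] [ 1.0108  1.055  -1.0933  2.1102 -0.2686  0.5847  0.3096]
60 -1 [ 0.    -0.866 -0.5  ] [-0.403   0.796  -0.4042  1.9237  0.894   1.5568 -1.4614]
```

Tilt is 50°, and the base will hang 65 mm below the TCP once the tool is tilted by -50°.

```bash
python3 - <<'E'
from h import *
from scipy.spatial.transform import Rotation as Ro
np.set_printoptions(precision=4,suppress=True)
R=Ro.from_euler('x',-50,degrees=True).as_matrix()@down(Y86)
p=sense()['position'];move_l([p[0],p[1],.25],feed=.2)
movep([.47,.105,.25],R); move_l([.47,.105,.10],feed=.2)
print(move_l([.47,.105,.063],feed=.03,until_force=3),sense()['position'],sense()['wrist_force'])
p=sense()['position']
command_gripper(.055); sleep(.3); move_l(p-R[:,2]*.10,feed=.15)
c=cam('side','s_stand');P=cloud(c);g=mask(c,'green')&(P[...,0]<.56)
k,L,st,ce=cv2.connectedComponentsWithStats(g.astype(np.uint8))
for i in range(1,k):
    if st[i,4]>60: print(ce[i],P[L==i].mean(0),np.percentile(P[L==i][:,2],[5,95]))
movep([.47,.03,.25],down(Y86))
w=cam('wrist','w_stand');P=cloud(w);g=mask(w,'green')
k,L,st,ce=cv2.connectedComponentsWithStats(g.astype(np.uint8))
for i in range(1,k):
    if st[i,4]>60: print(ce[i],at_z(w,[ce[i]],.05),np.median(P[L==i],0))
print(sense()['time_s'])
E
```

```text
False [0.4701 0.1051 0.0632] [ 0.4989 -0.6442 -0.9184]
[275.9753 402.7116] [0.4711 0.3771 0.0594] [0.0511 0.0568]
[300.8354 159.3681] [[0.4921 0.0644 0.05  ]] [0.492  0.0646 0.0502]
22.3333
```

View pics/s_stand.png

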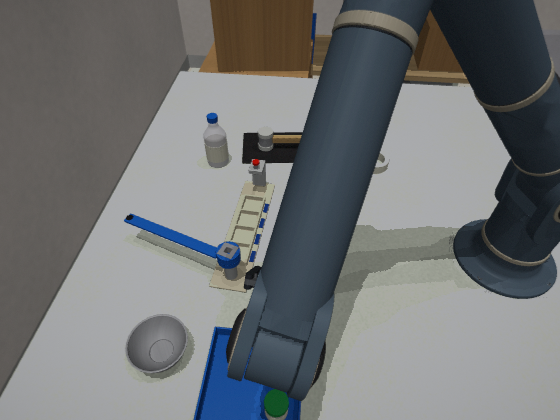

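The pot now stands upright at about (0.491, 0.064), with its lid at z = 50 mm. I'll regrasp it lower and firmer, and carry it high.

```bash
cat >> h.py <<'E'
def pot(xy,pk,zb):
    x,y=xy; z=zb+.051
    command_gripper(.062,25)
    movep([x,y,.16],down(YR)); move_l([x,y,z],feed=.12); command_gripper(.03,20); g1=sense()['finger_gap']
    command_gripper(.062); move_l([x,y,.11],feed=.2); movep([x,y,.11],down(Y86)); move_l([x,y,z],feed=.12)
    command_gripper(.03,60); print('gaps',g1,sense()['finger_gap'])
    move_l([x,y,.25],feed=.2); px,py=rackp(0,[.075,.025,-.025,-.075][pk])
    movep([px,py,.25],down(Y86)); move_l([px,py,.085],feed=.2)
    hit=move_l([px,py,.006+.051+.0005],feed=.04,until_force=6)
    s=sense();print('hit',hit,s['position'],s['wrist_force'],s['time_s']); return hit
E
python3 - <<'E'
from h import *
np.set_printoptions(precision=4,suppress=True)
pot((.490,.064),2,0)
s=cam('side','s_p2');w=cam('wrist','w_p2')
P=cloud(w);g=mask(w,'green')&(w['d']>0);print('lid',np.median(P[g],0),np.percentile(P[g][:,2],[5,95]),g.sum())
E
```

```text
gaps 0.03959666852908677 0.037914386122083255
hit True [ 0.5834 -0.0399  0.0582] [-0.9169 -0.1056  3.9261] 31.775
lid [ 0.5681 -0.0496  0.0564] [0.0562 0.0564] 3
```

```bash
python3 - <<'E'
from h import *
np.set_printoptions(precision=4,suppress=True)
def lids(tag,z=.055):
    w=cam('wrist',tag);P=cloud(w);g=mask(w,'green')&(w['d']>0)
    k,L,st,ce=cv2.connectedComponentsWithStats(g.astype(np.uint8))
    for i in range(1,k):
        if st[i,4]>60:print(tag,st[i,4],at_z(w,[ce[i]],z),np.percentile(P[L==i][:,2],[5,50,95]))
p=sense()['position'];command_gripper(.062);move_l([p[0],p[1],.25],feed=.25)
movep([.585,-.06,.25],down(Y86));lids('w_a')
movep([.48,.31,.25],down(Y86));lids('w_b',.054)
print(sense()['time_s'])
E
```

```text
w_a 984 [[ 0.5841 -0.0393  0.055 ]] [0.0551 0.0562 0.0574]
w_b 1106 [[0.4728 0.3743 0.054 ]] [0.0529 0.0541 0.0553]
34.9333
```

Pot A is seated in pocket 2: its lid is flat at 56 mm and centred. Pot B next.

```bash
python3 - <<'E'
from h import *
np.set_printoptions(precision=4,suppress=True)
if not pot((.4718,.374),1,.004): print('no contact')
p=sense()['position']
P=None
w=cam('wrist','w_p1')
if p[2]<.0605:
    command_gripper(.062);move_l([p[0],p[1],.25],feed=.25)
    movep([.56,.02,.27],down(Y86)); w=cam('wrist','w_c');np.savez('pics/w_c.npz',**w);P=cloud(w);g=mask(w,'green')&(w['d']>0)
    k,L,st,ce=cv2.connectedComponentsWithStats(g.astype(np.uint8))
    for i in range(1,k):
        if st[i,4]>60:print(st[i,4],at_z(w,[ce[i]],.056),np.percentile(P[L==i][:,2],[5,50,95]))
    def an(c,nm):
        P=cloud(c);x,y,z=P[...,0],P[...,1],P[...,2]
        m=mask(c,'blue')&(z>.06)&(z<.078)&(x>.63)&(x<.88);Q=P[m][:,:2]
        mu=Q.mean(0);_,V=np.linalg.eigh(np.cov(Q.T));print(nm,'bar',mu,np.rad2deg(np.arctan(V[1,1]/V[0,1])))
        m=mask(c,'orange')&(z>.104)&(z<.118)&(np.hypot(x-.43,y+.03)<.06);Q=P[m];print(' key',m.sum(),cv2.minAreaRect(Q[:,:2].astype(np.float32)*1000))
        m=(z>.034)&(z<.047)&(np.hypot(x-.43,y+.03)<.06);Q=P[m];print(' holder',m.sum(),cv2.minAreaRect(Q[:,:2].astype(np.float32)*1000))
    an(w,'w');an(cam('side'),'side')
    t=cam('top','t_c');np.savez('pics/t_c.npz',**t);an(t,'top')
print(sense()['time_s'])
E
```

```text
gaps 0.03937792888649056 0.038304506180448936
hit True [0.5872 0.01   0.0584] [-0.4855  0.1936  4.5931] 44.6917
837 [[0.5876 0.0107 0.056 ]] [0.0551 0.0563 0.0574]
705 [[ 0.5841 -0.0395  0.056 ]] [0.0552 0.0564 0.0574]
w bar [0.727  0.0691] -19.352534721760737
 key 512 ((429.3572998046875, -30.19023895263672), (11.608097076416016, 58.33976745605469), 58.15900802612305)
 holder 1210 ((431.53973388671875, -33.124603271484375), (51.508270263671875, 50.15480041503906), 78.73070526123047)
side bar [0.7279 0.0702] -19.400067676415766
 key 154 ((430.0793762207031, -30.76653289794922), (11.812885284423828, 66.24842071533203), 58.002281188964844)
 holder 342 ((430.0649719238281, -32.50608444213867), (53.29118347167969, 50.10074996948242), 78.13465118408203)
top bar [0.7801 0.0521] -21.147694975065
 key 0 ((0.0, 0.0), (0.0, 0.0), 0.0)
 holder 0 ((0.0, 0.0), (0.0, 0.0), 0.0)
46.4333
```

View pics/w_c.png

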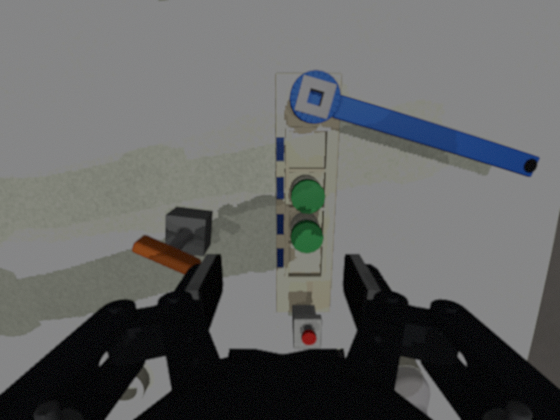

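Both pots are seated: lids are at (308,195) and (307,237) in pockets 1 and 2. The bar is at -19.4°. Next are close looks at the key and knob with the same tool yaw.

```bash
python3 - <<'E'
from h import *
np.set_printoptions(precision=4,suppress=True)
Yk=np.deg2rad(149)
ims=[]
for nm,p,zt,r in [('knob',(.596,.115),.092,.035),('key',(.430,-.031),.111,.05)]:
    movep([p[0],p[1],zt+.11],down(Yk)); c=cam('wrist');np.savez(f'pics/w_{nm}.npz',**c);P=cloud(c)
    x,y,z=P[...,0],P[...,1],P[...,2]
    m=(abs(z-zt)<.006)&(np.hypot(x-p[0],y-p[1])<r)
    if nm=='key': m&=mask(c,'orange')
    Q=at_z(c,np.argwhere(m)[:,::-1],zt)[:,:2].astype(np.float32)*1000
    print(nm,m.sum(),'z',np.median(P[m][:,2]),cv2.minEnclosingCircle(Q),cv2.minAreaRect(Q))
    if nm=='knob':
        h=(z<.084)&(np.hypot(x-p[0],y-p[1])<.014)&(c['d']>0)
        print('hole px',h.sum(),at_z(c,[np.argwhere(h)[:,::-1].mean(0)],.092))
        m=mask(c,'blue')&(abs(z-.069)<.006)&(np.hypot(x-p[0],y-p[1])>.035);Q=P[m][:,:2]
        if len(Q)>50: _,V=np.linalg.eigh(np.cov(Q.T));print('bar',np.rad2deg(np.arctan(V[1,1]/V[0,1])))
    ims.append(c['im'][60:360,90:470])
cv2.imwrite('pics/kk.png',np.hstack(ims)[...,::-1]);print(sense()['time_s'])
E
```

```text
knob 2462 z 0.09182540543140531 ((596.2462158203125, 115.28616333007812), 24.292491912841797) ((596.271240234375, 115.54637145996094), (46.862945556640625, 47.89537048339844), 58.88953399658203)
hole px 228 [[0.5938 0.1169 0.092 ]]
bar -19.1877337625467
key 490 z 0.11097180121358718 ((430.68853759765625, -31.797588348388672), 33.16651916503906) ((430.7594909667969, -31.74412727355957), (11.014745712280273, 65.98069763183594), 59.28934860229492)
48.2417
```

View pics/kk.png

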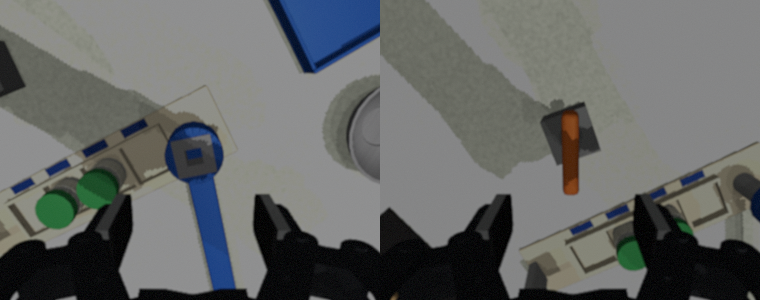

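```bash
cat >> h.py <<'E'
KXY=np.array([.4307,-.0317]); NXY=np.array([.5962,.1154])
def st(tag=''):
    s=sense();print(tag,s['position'].round(4),'F',np.round(s['wrist_force'],2),'T',np.round(s['ft_torque'],3),'gap',round(float(s['finger_gap']),4),'t',round(s['time_s'],1));return s
E
python3 - <<'E'
from h import *
Y0=np.deg2rad(149.3); Yi=np.deg2rad(160.7)
print(inverse_kinematics([*NXY,.25],down(Yi)))
command_gripper(.045,30); movep([*KXY,.16],down(Y0)); move_l([*KXY,.101],feed=.1,until_force=6); st('down')
command_gripper(.005,80); sleep(.2); st('grip')
move_l([*KXY,.25],feed=.12); st('lift')
movep([*NXY,.25],down(Yi)); move_l([*NXY,.19],feed=.1); sleep(.3); st('above')
c=cam('wrist','w_ins'); cam('side','s_ins')
h=move_l([*NXY,.168],feed=.015,until_force=6); st(f'ins {h}')
E
```

```text
[ 0.12138166  0.41197716 -0.51130344  1.68699339  0.22159611  1.10056606
  0.77871695]
down [ 0.4314 -0.0317  0.1018] F [ 0.64 -0.19  0.9 ] T [ 0.016 -0.031  0.002] gap 0.0448 t 49.6
grip [ 0.4311 -0.0319  0.1017] F [-1.14 -0.17  6.08] T [-0.237  0.256 -0.036] gap 0.0131 t 50.2
lift [ 0.4302 -0.0317  0.2492] F [-0.85 -0.44 -2.33] T [ 0.014 -0.01  -0.008] gap 0.0128 t 51.6
above [0.5964 0.1155 0.1905] F [-0.85 -0.97 -1.83] T [ 0.027 -0.002  0.029] gap 0.0132 t 53.6
ins False [0.5963 0.1154 0.1681] F [-0.19  0.44 -1.82] T [-0.018  0.046  0.059] gap 0.0127 t 55.3
```

Inserted with no resistance. Now turning clockwise in small steps while watching the torque.

```bash
python3 - <<'E'
from h import *
T0=sense()['ft_torque'][2]; y=160.7
while y>72:
    y-=3
    movep([*NXY,.168],down(np.deg2rad(y)))
    s=sense(); dT=s['ft_torque'][2]-T0
    if y<90 or round(y*10)%150==7: print(round(y,1),'dT',round(dT,3),np.round(s['wrist_force'],1))
    if y<88 and abs(dT)>.45: break
sleep(.3);st('end')
c=cam('side','s_turn');P=cloud(c);x,yy,z=P[...,0],P[...,1],P[...,2]
m=mask(c,'blue')&(z>.06)&(z<.078)&(x>.5)&(x<.88)&(yy<.085)&(yy>-.16);Q=P[m][:,:2]
_,V=np.linalg.eigh(np.cov(Q.T));print(m.sum(),Q.mean(0),'bar',np.rad2deg(np.arctan2(V[1,1],V[0,1])))
E
```

```text
88.7 dT -0.071 [ 2.3 -1.  -1.6]
85.7 dT -0.151 [ 2.1 -1.4 -1.8]
82.7 dT -0.052 [ 3.4 -2.5 -1.6]
79.7 dT 0.002 [ 2.3 -1.1 -2.2]
76.7 dT -0.029 [ 2.4 -1.7 -1.8]
73.7 dT 0.046 [ 3.8 -2.3 -2.1]
70.7 dT 0.14 [ 2.6 -1.9 -1.6]
end [0.5962 0.1153 0.168 ] F [ 3.22 -1.9  -1.94] T [-0.75  -0.76   0.171] gap 0.0131 t 63.1
437 [ 0.58211842 -0.03503752] bar 86.77746141647512
```

View pics/s_turn.png

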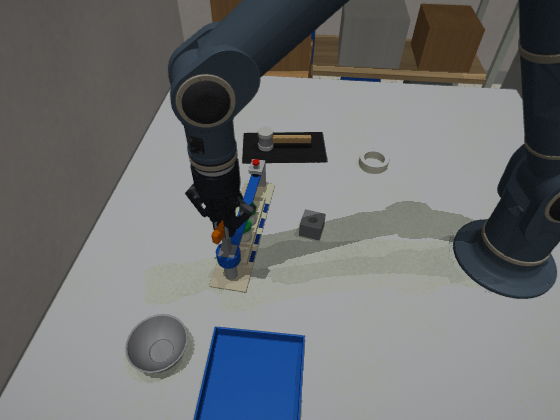

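```bash
python3 - <<'E'
from h import *
y=70.7
for k in range(5):
    y-=2; movep([*NXY,.168],down(np.deg2rad(y))); sleep(.2); s=sense();R=s['tcp_rot']
    print(y,'actual',np.rad2deg(np.arctan2(R[1,0],R[0,0])).round(2),np.round(s['ft_torque'],3),np.round(s['wrist_force'],1))
    if s['ft_torque'][2]>.5: break
for n in('side','top'):
    c=cam(n);P=cloud(c);x,yy,z=P[...,0],P[...,1],P[...,2]
    m=mask(c,'blue')&(z>.06)&(z<.078)&(x>.5)&(x<.88)&(yy<.085)&(yy>-.16);Q=P[m][:,:2]
    if len(Q)>30:
        _,V=np.linalg.eigh(np.cov(Q.T));mu=Q.mean(0);print(n,len(Q),mu,'bar',np.rad2deg(np.arctan2(V[1,1],V[0,1])),'rackframe',(mu-RC)@rx,(mu-RC)@ry)
w=cam('wrist','w_turn')
E
```

```text
68.7 actual 68.72 [-0.819 -0.783  0.221] [ 2.4 -3.1 -1.4]
66.7 actual 66.72 [-0.854 -0.749  0.348] [ 2.5 -2.5 -2.5]
64.7 actual 64.72 [-0.922 -0.799  0.299] [ 3.  -4.1 -2.5]
62.7 actual 62.72 [-0.902 -0.9    0.4  ] [ 2.3 -3.3 -2.4]
60.7 actual 60.72 [-0.959 -0.867  0.483] [ 3.7 -3.  -1.6]
side 479 [ 0.58204013 -0.03504789] bar 86.84062133867657 rackframe -0.002231127513421497 -0.020472805297217518
top 652 [ 0.58376206 -0.03012827] bar 85.47750060760403 rackframe -0.0008829094909414722 -0.015437925561388826
```

View pics/w_turn.png

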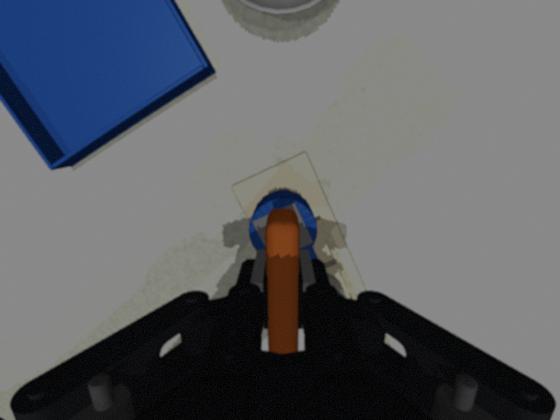

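The bar didn't move while the torque rose, so it's at its stop. Relieving the torque before withdrawing.

```bash
python3 - <<'E'
from h import *
w=cam('wrist');P=cloud(w);m=mask(w,'orange')&(abs(P[...,2]-.178)<.008)
print(np.median(P[m][:,2]),cv2.minAreaRect(at_z(w,np.argwhere(m)[:,::-1],.178)[:,:2].astype(np.float32)*1000))
y=60.7
while y<90:
    y+=2; movep([*NXY,.168],down(np.deg2rad(y))); s=sense()
    print(round(y,1),np.round(s['ft_torque'],3),np.round(s['wrist_force'],1))
    if s['ft_torque'][2]<.06: break
E
```

```text
0.17676275598415125 ((610.4482421875, 139.65667724609375), (14.697012901306152, 11.87006950378418), 60.71227264404297)
62.7 [-1.015 -0.865  0.178] [ 2.9 -3.5 -1.8]
64.7 [-0.967 -0.941  0.098] [ 3.1 -3.3 -2.2]
66.7 [-0.935 -0.885  0.062] [ 2.8 -3.8 -1.7]
68.7 [-0.924 -0.862  0.101] [ 2.9 -3.1 -2.1]
70.7 [-0.934 -0.855  0.084] [ 2.5 -3.6 -2.5]
72.7 [-0.865 -0.803  0.044] [ 2.6 -2.8 -1.8]
```

Torque is free over about 65–73°, so 73° is mid-play. Withdrawing, then checking the bar and the key's seat in the hand.

```bash
python3 - <<'E'
from h import *
move_l([*NXY,.195],feed=.04); st('out'); move_l([*NXY,.28],feed=.15); st('up')
movep([.45,.02,.28],down(np.deg2rad(100))); sleep(.3)
for n in('side','top'):
    c=cam(n,n+'_k');np.savez(f'pics/{n}_k.npz',**c);P=cloud(c);x,yy,z=P[...,0],P[...,1],P[...,2]
    m=mask(c,'blue')&(z>.06)&(z<.078)&(x>.5)&(x<.88)&(yy<.085)&(yy>-.16);Q=P[m][:,:2]
    if len(Q)>30:
        _,V=np.linalg.eigh(np.cov(Q.T));mu=Q.mean(0);print(n,len(Q),mu,'bar',np.rad2deg(np.arctan2(V[1,1],V[0,1])))
w=cam('wrist','w_k');np.savez('pics/w_k.npz',**w);st('now')
a=cv2.imread('pics/side_k.png');cv2.imwrite('pics/k_c.png',np.hstack([cv2.resize(a[60:300,180:420],(400,400),interpolation=cv2.INTER_CUBIC),cv2.resize(w['im'][120:420,130:430,::-1],(400,400))]))
E
```

```text
out [0.5958 0.1157 0.1949] F [ 0.41 -0.22 -1.53] T [-0.035  0.023 -0.082] gap 0.013 t 67.9
up [0.5956 0.1152 0.279 ] F [-0.44  0.12 -2.03] T [-0.04   0.011 -0.028] gap 0.0132 t 68.6
side 723 [ 0.58448918 -0.0205048 ] bar 85.6837639609381
top 702 [ 0.58423591 -0.02249174] bar 85.66158409536762
now [0.4502 0.0203 0.2798] F [ 0.07  0.91 -1.24] T [-0.04   0.005 -0.051] gap 0.0131 t 69.8
```

View pics/k_c.png

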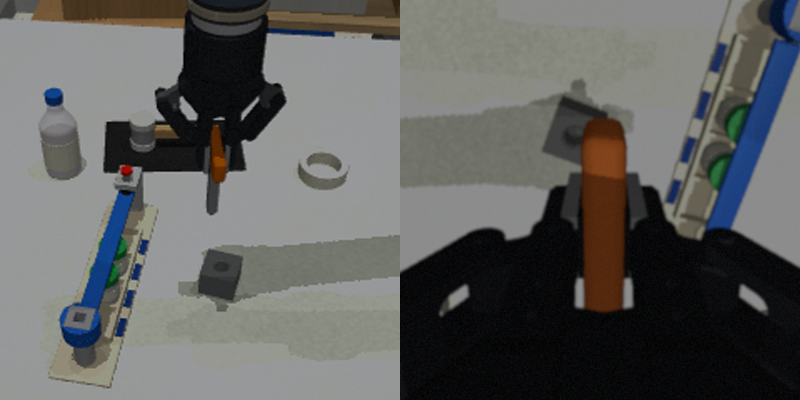

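The bar now lies at 85.67°, exactly along the rack (85.7°), so it's fully home. I'll measure the key's shaft line in the hand before returning it.

```bash
python3 - <<'E'
from h import *
np.set_printoptions(precision=4,suppress=True)
t=sense()['position']
for n in('side','top'):
    c=cam(n);P=cloud(c)
    for lo,hi in ((.188,.205),(.205,.225),(.225,.245)):
        m=(np.hypot(P[...,0]-t[0],P[...,1]-t[1])<.03)&(P[...,2]>lo)&(P[...,2]<hi)&(c['d']>0)
        print(n,m.sum(),P[m].mean(0) if m.any() else '',np.percentile(P[m][:,0],[5,95]) if m.any() else '')
    m=mask(c,'orange')&(np.hypot(P[...,0]-t[0],P[...,1]-t[1])<.06)
    print(m.sum(),P[m].mean(0) if m.any() else '', P[m].min(0) if m.any() else '')
    m=(P[...,2]>.034)&(P[...,2]<.047)&(np.hypot(P[...,0]-.43,P[...,1]+.03)<.06);Q=P[m]
    if m.sum()>20:print(' holder',m.sum(),cv2.minAreaRect(Q[:,:2].astype(np.float32)*1000))
    v,u=np.where(m); I=c['im'].sum(2)[m]; 
    if n=='side':
        hole=(np.hypot(P[...,0]-.43,P[...,1]+.033)<.02)&(P[...,2]<.045)&(c['im'].sum(2)<.6*np.median(I)); 
        if hole.any(): print('hole',hole.sum(),at_z(c,[np.argwhere(hole)[:,::-1].mean(0)],.04))
movep([.4312,-.033,.28],down(np.deg2rad(149.3))); sleep(.2)
E
```

```text
side 31 [0.4492 0.0247 0.1988] [0.443  0.4547]
side 59 [0.4493 0.0242 0.2147] [0.4434 0.4558]
side 55 [0.4498 0.0253 0.2342] [0.4434 0.455 ]
76 [0.445  0.0501 0.2846] [ 0.439  -0.0104  0.2668]
 holder 371 ((429.9645080566406, -32.87837600708008), (54.12291717529297, 50.140411376953125), 78.93061065673828)
top 0  
top 0  
top 0  
0
```

```bash
python3 - <<'E'
from h import *
H=[.4306,-.0326]
R=down(np.deg2rad(149.3))
movep([*H,.19],R); move_l([*H,.14],feed=.08); sleep(.2); st('above')
h=move_l([*H,.1022],feed=.025,until_force=6); s=st(f'ins {h}')
E
```

```text
above [ 0.431  -0.0326  0.1405] F [ 0.52  0.42 -0.64] T [-0.044 -0.01   0.028] gap 0.0126 t 72.5
ins False [ 0.4307 -0.0326  0.1023] F [-0.73  1.39 -1.18] T [-0.015 -0.015 -0.003] gap 0.0128 t 74.1
```

Key inserted without resistance. I'll release it, back off, then look closely at the mallet and pin.

```bash
python3 - <<'E'
from h import *
p=sense()['position'];command_gripper(.045);sleep(.3);move_l([p[0],p[1],.20],feed=.12)
Ym=0.07
movep([.50,-.335,.22],down(Ym))
c=cam('wrist','w_mal');np.savez('pics/w_mal.npz',**c);P=cloud(c);x,y,z=P[...,0],P[...,1],P[...,2]
m=(z>.053)&(z<.068)&(np.hypot(x-.544,y+.33)<.05);Q=at_z(c,np.argwhere(m)[:,::-1],.059)[:,:2].astype(np.float32)*1000
print('head',m.sum(),np.median(P[m][:,2]),cv2.minEnclosingCircle(Q),cv2.minAreaRect(Q))
for n,c in (('w',c),('side',cam('side','s_mal')),('top',cam('top'))):
    P=cloud(c);x,y,z=P[...,0],P[...,1],P[...,2]
    m=(abs(z-.044)<.006)&(x>.40)&(x<.519)&(abs(y+.335)<.04)&(c['d']>0);Q=P[m][:,:2]
    if m.sum()>30:
        _,V=np.linalg.eigh(np.cov(Q.T));print(n,'handle',m.sum(),np.median(P[m][:,2]),Q.mean(0),np.rad2deg(np.arctan(V[1,1]/V[0,1])),cv2.minAreaRect(Q.astype(np.float32)*1000))
    m=(z>.1)&(z<.115)&(np.hypot(x-.576,y+.142)<.02);Q=P[m];print(n,' pin',m.sum(),cv2.minEnclosingCircle(Q[:,:2].astype(np.float32)*1000) if m.any() else '')
    m=mask(c,'orange')&(z>.10)&(z<.118)&(np.hypot(x-.43,y+.03)<.06);Q=P[m];print(n,' key',m.sum(),np.median(Q[:,2]) if m.any() else '',cv2.minAreaRect(Q[:,:2].astype(np.float32)*1000) if m.any() else '')
    m=(c['im'].max(2)<40)&(z<.008)&(z>-.005)&(x>.4)&(x<.7)&(y<-.24)&(y>-.45)
    if m.sum()>300:
        Q=P[m];print(n,' mat',m.sum(),cv2.minAreaRect(Q[:,:2].astype(np.float32)*1000))
print(sense()['time_s'])
E
```

```text
head 1662 0.0590969143487283 ((578.6843872070312, -332.1970520019531), 21.72368812561035) ((575.4459228515625, -332.4655456542969), (36.57306671142578, 42.40423583984375), 4.122297763824463)
w handle 945 0.040894562573001114 [ 0.48575356 -0.34268569] 6.445408257586001 ((484.4553527832031, -342.8912353515625), (69.87348937988281, 15.878037452697754), 6.304990291595459)
w  pin 520 ((577.2684326171875, -145.17947387695312), 9.245033264160156)
w  key 0  
w  mat 21294 ((526.1859741210938, -339.61749267578125), (236.94979858398438, 137.02346801757812), 7.250691890716553)
side handle 104 0.04175376504874273 [ 0.48355818 -0.3401439 ] 5.931675003106377 ((482.6051025390625, -340.6034851074219), (71.01917266845703, 16.30552864074707), 4.447643756866455)
side  pin 44 ((575.3762817382812, -143.74717712402344), 9.069100379943848)
side  key 141 0.11124419240293237 ((431.3522644042969, -31.638458251953125), (11.727849006652832, 67.99966430664062), 59.98240661621094)
side  mat 1820 ((524.5603637695312, -339.9056091308594), (237.6283416748047, 144.2150421142578), 7.024223804473877)
top handle 132 0.040410753438996694 [ 0.48215406 -0.33996503] 6.694894435464504 ((481.8193054199219, -340.1402587890625), (70.36296081542969, 15.706111907958984), 6.647924423217773)
top  pin 37 ((574.492431640625, -143.65774536132812), 8.319684028625488)
top  key 119 0.10978721796671653 ((430.1893615722656, -31.307130813598633), (11.16759204864502, 66.1376724243164), 58.388084411621094)
top  mat 3315 ((524.6539916992188, -338.8377685546875), (238.11639404296875, 141.22059631347656), 7.560956954956055)
77.5417
```

View pics/w_mal.png

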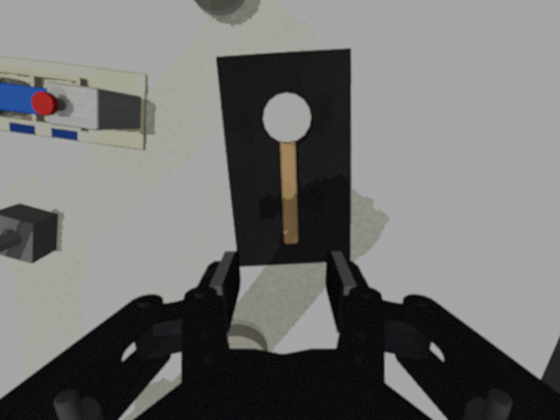

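The key stands in its holder (handle top at 111 mm, as before). The mallet head is at (287,117) and its handle runs down to (291,243). Now grasping the mallet and driving the pin.

```bash
python3 - <<'E'
from h import *
np.set_printoptions(precision=4,suppress=True)
Y=np.deg2rad(6.4);R=down(Y);d=np.array([np.cos(Y),np.sin(Y)])
G=np.array([.5333,-.337])
command_gripper(.045,30);movep([*G,.15],R);h=move_l([*G,.037],feed=.1,until_force=8);st(f'down {h}')
command_gripper(.008,110);sleep(.2);st('grip')
move_l([*G,.25],feed=.12);sleep(.2);st('lift')
pin=np.array([.5764,-.145]);A=pin-.045*d
movep([*A,.25],R);move_l([*A,.165],feed=.12);sleep(.3);st('above')
c=cam('side','s_pre');np.savez('pics/s_pre.npz',**c);P=cloud(c);x,y,z=P[...,0],P[...,1],P[...,2]
m=(np.hypot(x-pin[0],y-pin[1])<.035)&(z>.118)&(c['d']>0);print('head side z',np.percentile(P[m][:,2],[3,97]),np.median(P[m],0))
w=cam('wrist','w_pre')
im=cv2.resize(c['im'][60:240,160:400],(400,300),interpolation=cv2.INTER_CUBIC);cv2.imwrite('pics/pre.png',np.hstack([im,cv2.resize(w['im'],(400,300))])[...,::-1])
E
```

```text
down False [ 0.5338 -0.3373  0.0377] F [-0.47 -0.1   0.52] T [0.007 0.004 0.084] gap 0.0451 t 79.5
grip [ 0.5335 -0.3371  0.0378] F [-2.07 -0.17  5.95] T [0.233 0.248 0.038] gap 0.0144 t 80.0
lift [ 0.5332 -0.3369  0.2496] F [-0.07 -0.5  -1.8 ] T [-0.001  0.033 -0.034] gap 0.0143 t 82.2
above [ 0.532  -0.15    0.1656] F [ 0.33  0.6  -2.02] T [0.033 0.071 0.001] gap 0.0142 t 84.1
head side z [0.1395 0.4681] [ 0.565  -0.1268  0.2993]
```

View pics/pre.png

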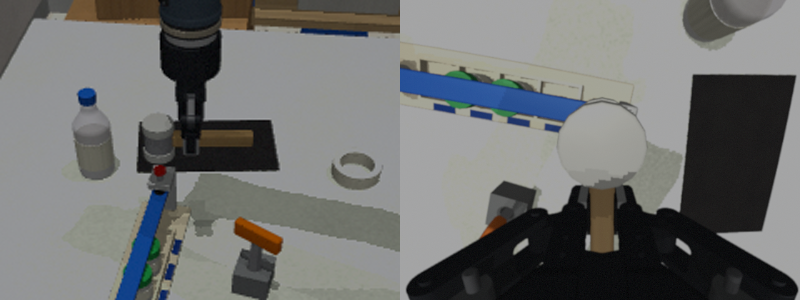

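The mallet is level in the grip, with its head over the bracket and pin. Pressing down.

```bash
python3 - <<'E'
from h import *
p=sense()['position'];A=p[:2]
h=move_l([*A,.124],feed=.03,until_force=22);st(f'press {h}')
sleep(.2);st('hold')
move_l([*A,.20],feed=.1);st('up')
def look(c,n):
    P=cloud(c);x,y,z=P[...,0],P[...,1],P[...,2]
    m=mask(c,'red')&(np.hypot(x-.576,y+.144)<.03)&(z>.07);print(n,m.sum(),np.percentile(P[m][:,2],[5,50,95]) if m.any() else '',P[m].mean(0) if m.any() else '')
move_l([A[0]-.02,A[1]-.16,.24],feed=.2)
look(cam('side','s_pin'),'side');look(cam('top'),'top');st()
E
```

```text
press True [ 0.5315 -0.1501  0.1305] F [-2.12  1.25  7.21] T [0.227 0.16  0.055] gap 0.0141 t 85.3
hold [ 0.5315 -0.1501  0.1305] F [-1.51  1.01  6.49] T [0.217 0.149 0.003] gap 0.0142 t 85.5
up [ 0.5312 -0.1499  0.1992] F [-1.25  0.01 -2.08] T [ 0.004  0.043 -0.043] gap 0.0142 t 86.3
side 38 [0.09159459 0.0964085  0.09814846] [ 0.57527557 -0.14268941  0.09588301]
top 32 [0.09276829 0.0949247  0.09768353] [ 0.57518874 -0.14301709  0.09498693]
 [ 0.5122 -0.308   0.2394] F [-0.52  0.86 -2.23] T [0.016 0.038 0.045] gap 0.0146 t 87.4
```

The pin has dropped about 10 mm, to a top height of 96 mm. One more firm press makes sure of it, then the mallet goes back.

```bash
python3 - <<'E'
from h import *
np.set_printoptions(precision=4,suppress=True)
Y=np.deg2rad(6.4);R=down(Y);A=np.array([.5317,-.15]);G=np.array([.5333,-.337])
move_l([*A,.20],feed=.2);move_l([*A,.14],feed=.08)
h=move_l([*A,.123],feed=.03,until_force=32);st(f'press {h}')
move_l([*A,.25],feed=.12)
c=cam('side');P=cloud(c)
m=mask(c,'red')&(np.hypot(P[...,0]-.576,P[...,1]+.144)<.03)&(P[...,2]>.07);print('pin',m.sum(),P[m].mean(0) if m.any() else '')
movep([*G,.25],R);move_l([*G,.07],feed=.12);sleep(.2);st('pre')
h=move_l([*G,.0365],feed=.025,until_force=4);st(f'place {h}')
E
```

```text
press True [ 0.5315 -0.1503  0.1297] F [-1.79  0.85  4.86] T [ 0.078  0.14  -0.027] gap 0.0142 t 89.8
pin 38 [ 0.5753 -0.1427  0.0957]
pre [ 0.5335 -0.3371  0.0705] F [ 0.33  0.11 -2.89] T [-0.015  0.038 -0.021] gap 0.0143 t 93.6
place True [ 0.5331 -0.3369  0.037 ] F [-0.11  0.57  3.95] T [ 0.048 -0.057 -0.009] gap 0.0143 t 94.8
```

```bash
python3 - <<'E'
from h import *
np.set_printoptions(precision=4,suppress=True)
p=sense()['position'];command_gripper(.03,30);command_gripper(.045);sleep(.3);move_l([p[0],p[1],.22],feed=.12)
movep([.45,-.30,.32],down(np.deg2rad(6.4)));sleep(.3)
c=cam('side','s_fin');P=cloud(c);x,y,z=P[...,0],P[...,1],P[...,2]
m=(np.hypot(x-.578,y+.333)<.03)&(z>.055)&(z<.075);print('mallet head',m.sum(),np.percentile(P[m][:,2],[5,95]))
m=mask(c,'orange')&(np.hypot(x-.43,y+.03)<.06);print('key',P[m].mean(0),np.percentile(P[m][:,2],95))
m=mask(c,'blue')&(z>.06)&(z<.078)&(x>.5)&(x<.7)&(y<.085)&(y>-.16);Q=P[m][:,:2];_,V=np.linalg.eigh(np.cov(Q.T));print('bar',np.rad2deg(np.arctan2(V[1,1],V[0,1])))
m=mask(c,'red')&(np.hypot(x-.576,y+.144)<.03)&(z>.07);print('pin',P[m].mean(0))
cam('top','t_fin');st()
E
```

```text
mallet head 128 [0.0567 0.0621]
key [ 0.4314 -0.0309  0.1109] 0.11302210876683581
bar 85.66068688117151
pin [ 0.5753 -0.1428  0.0958]
 [ 0.4502 -0.3     0.3191] F [-0.41 -0.03  0.83] T [0.035 0.013 0.043] gap 0.0449 t 98.4
```

View pics/s_fin.png

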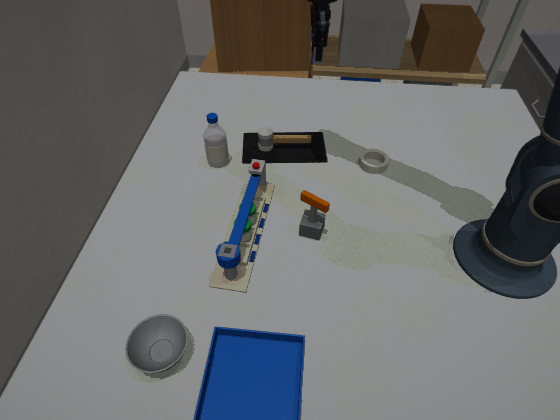

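The end state is right: bar home at (245,205), pin down at (256,166), key in its holder at (314,205), mallet on the mat at (266,138), and the bystanders unmoved.

```bash
python3 -c "
from rig import *
print(finish_job())"
```

```text
the job is handed in; nothing more can be done
None
```

I handed in the job with everything in its asked-for end state: both pots (only two were present) upright in pockets 1 and 2, bar fully home, pin fully down, key in its holder, mallet on the mat and the bystanders unmoved; but early on the first pot, carried too low, hit the knob or bar and pushed the bar from about 0.2 rad back to fully open, which breaks the key-only rule and may count against the run.

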